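# Clamp the glued pen box

### The job

The plywood pen box has just been glued. Take the one-hand bar clamp lying on its side on the desk by its handle and trigger, bring it flat on the desk round the box so that its jaws stand on either side of the box's width and reach well over its long sides, then pump the trigger with a gentle squeeze until both jaws grip the box squarely and snugly, without crushing it. Finish still holding the trigger squeezed, with the box gripped between the jaws, upright on the desk, and leave the other things on the desk alone.

Things in the scene. Friction and masses are not known exactly. Their poses are not given: they have to be found in the camera images.
- clamp: one-hand ratchet bar clamp lying on its side: black plastic, steel bar, 28 mm thick, 0.44 kg, loose. Origin on the underside, below the bar, in the middle of the housing. x runs along the bar to the far jaw, y to the jaw tips, z up. In mm: housing x -24 to 18, y -22 to 13, with a nose to x 22; handle x -24 to -2, y -98 to -20, z 2 to 26; bar y -9 to 8, its tail slides out behind the housing (-x)
- near_pad (a point): middle of the near (fixed) jaw's pad face, at x 22, y 45, z 14 mm in the clamp's frame, facing +x. The pad spans y 28 to 62. The throat between the two jaws is open to +y and ends at the housing and bar (y 13). Axes as the clamp's
- clamp_grip (a point): clamp frame x 2.5, y -50, z 14 mm: half-way between the back of the handle (26 mm to -x) and the front of the trigger when let go (26 mm to +x). One finger goes behind the handle, one in front of the trigger; closing along the clamp's x they go from 53 mm apart to 41 mm with the trigger at its stop. Axes as the clamp's
- trigger (a joint): trigger angle, rad: 0 let go, 0.26 at its stop. Grey slick lever in front of the handle, z 4 to 24, y -80 to -16 mm in the clamp's frame, pivot near the bar. Its spring takes 4 to 6 N at clamp_grip. Let it go fully (fingers 60 mm apart or more) between strokes. Once the jaws bear on the box it stalls short of its stop and they press about as hard as the squeeze or a little less: 15 to 20 N is right, over 35 N may crush
- far_jaw (a joint): opening between the two pad faces, m (pad not compressed), 0 shut, 0.094 to 0.108 at the start. A full stroke of the trigger shortens it by about 8 mm (at most 12) and the ratchet keeps it; it never grows again except to fall back to the last tooth (4 mm apart). The far jaw is 26 mm long in x and reaches y -9 to 62 mm in the clamp's frame
- far_pad (a point): middle of the far (moving) jaw's pad face, at x = 22 mm + opening, y 45, z 14 mm in the clamp's frame, facing -x. The rubber pad, 34 by 26 mm, gives up to 6.5 mm at 4 N per mm
- box_center (a point): centre, half-way up, of the pen box: open plywood box, loose, about 0.16 kg, 64 mm wide (its x, the way the jaws must press), 84 mm long (its y), 72 mm high, walls 6 mm, one divider; axes turn with the box. One of its two ends (84 mm apart) faces the robot.
- pen_box: the same pen box, origin under its middle on the desk
- glue_bottle: white glue bottle, 52 mm across, 150 mm high: leave alone
- mouse: white computer mouse, 108 by 60 mm, 34 mm high: leave alone
- camera: small black camera, 40 by 60 by 42 mm high, lens 22 mm: leave alone
- glasses: black spectacles, 145 mm wide, 140 mm deep, 44 mm high (origin under the bridge): leave alone
- marker: marker pen, 140 mm long, 17 mm thick: leave alone
- mug: white mug, 82 mm across, 95 mm high: leave alone
- stapler: stapler, 130 mm long, 44 mm high: leave alone
There are look-alikes about, which are no part of the job. Leave any turquoise or yellow look-alike of the pen_box alone.

How it is judged:
By the outcome, as a careful person would: the job done as asked, in the order asked, and still so for the second after the job is handed in, while the arm keeps its last pose, push and grip.
It also fails if it takes over 69 s, if anything falls off the work surface, if the arm or the gripper's body presses on something with over 40 N, if the wrist force passes 120 N, or if a joint passes its speed limit or range.

### The arm

A 6-joint arm with a two-finger parallel gripper is mounted at the origin on the work surface. World frame = base frame: x ahead of the robot, y to its left, z up, the work surface at z = 0. Lengths are in m, angles in rad, forces in N, time in s.
With the tool pointing down it reaches from about 0.3 to 1 m from the base axis. Payload 5.1 kg.
Tool frame: the origin (TCP) lies midway between the tips of the shut fingers; the grasp point (between the pads) lies 19 mm behind it; z points along the fingers, y is the line along which they close (so a half turn about z gives the same grasp; the last joint's range is limited). The gripper opens to 95 mm and grips with 3 to 60 N. Pads are 20 mm wide; open, the fingers measure 119 mm over their backs; the gripper's body (75 mm by 180 mm) begins 59 mm behind the grasp point.
Start: joints at [1.128, 0.124, 1.65, -0, 1.367, -0.083], TCP at [0.229, 0.608, 0.215] pointing down, gripper open.
Joint ranges: [-2.61, 2.61], [-1.02, 2.33], [0.03, 2.71], [-1.35, 4.49], [0.32, 2.68], [-2.91, 2.91]. Speed limits (rad/s): [2.57, 2.57, 3.14, 3.14, 3.14, 3.14].

### API

Orientations are given as a rotation vector (axis times angle).
In Python, from workcell import bot gives the robot as it stands.
- The arm moves only by the tool step_arm, never from a script. Its argument "rows" is one flat list of numbers, 6 for each row, row after row: the shift along the world's x, y, z normalised to -1 to 1, where 1 is 0.05 m, then the turn, a rotation vector about the world's x, y, z normalised to -1 to 1, where 1 is 360 degrees. A call has 1 to 10 rows; each row shifts and turns the commanded pose from where the row before left it; what a row does not reach is not made up. A row lasts 1/8 s, in which the tool goes at most 62.5 mm and 10.7 degrees, less where a joint would pass 70% of its speed; a pose out of reach is approached as far as the arm can. A call with a number of a shift or a turn outside -1 to 1 is refused whole. A call with a gripper value outside its range is refused whole. "claw" is the opening, from -1 (shut) to 1 (fully open), set as the call begins (left out, the last holds). The fingers move at their own pace and stop on an object; "squeeze" is the grip in N (left out, the last holds). Time passes only in rows, so rows that do not move let the fingers close. It gives the time, the measured TCP pose, the force, the opening and the grip force at its end, in the units of the state.
- bot.observe(): the state, without advancing time (a new reading comes with each control period).
- bot.grab_frame(name): name is "side" or "top" or "wrist"; returns a dict with "image" (480x640x3 uint8, red, green, blue), "fov_y" (degrees; the focal length in pixels is half the picture's height over the tangent of half this angle, whatever the lens; pixels are square), "cx", "cy" (the principal point, pixels), "k1" (the pictures are not rectified: a ray, as slopes to the right and down, at radius r is drawn at 1 + k1 r^2 times it, then the intrinsics apply), "eye" and "orientation" of the camera in the world. Camera axes: x right, y up, looking along -z (the intrinsics and any distortion apply to the point x, -y, -z); pixel columns grow to the right and rows downward; lengths in m; the calibration is good to about 2 mm. A picture is of the moment at which its call begins. There is no depth.
- bot.close_job(): hands the job in; it is judged then, once.
The state is a dict: "time": time; "q": joint angles; "joint_velocities": joint speeds; "tau": joint torques, N m; "tool_pos": TCP position; "tcp_rot": TCP orientation; "contact_force": force on the tool from outside, world axes, zero at the start; "moment": the same for the moment, N m; "gripper_width": finger opening in m; "gripper_force": force on a finger pad.
Only numpy, scipy, OpenCV 4.12 (cv2) and the standard library are available. Lean on these libraries where they do the work, as an engineer would, in place of code of your own. Each camera call takes 0.05 s, during which the arm holds its last target. There are 200 camera calls.

## Working session

There is one attempt and no reset: what is moved stays moved. The work goes in short steps, Python scripts to look and compute and a tool call to move; the robot and the scene stay as the last step left them, time stands still between calls to the robot, and variables do not carry over. Pictures are saved under pics/ and viewed, at most 10 in all, crops included, and the job is handed in when it is done.

Besides the shell and the picture viewer there is one more tool, called after "Emit:" as a command line: name --argument value ..., lists and objects as JSON in quotes. step_arm: Moves the arm, as the interface text tells. Its arguments: {"type":"object","properties":{"rows":{"type":"array","items":{"type":"number"}},"claw":{"type":"number"},"squeeze":{"type":"number"}},"required":["rows"]}

```bash
mkdir -p pics; cat > h.py <<'E'
import numpy as np, cv2
from scipy.spatial.transform import Rotation as R
from workcell import bot
import json
def snap(n,name):
    f=bot.grab_frame(n); cv2.imwrite(f'pics/{name}.png',f['image'][:,:,::-1])
    json.dump({k:(np.array(v).tolist()) for k,v in f.items() if k!='image'},open(f'pics/{name}.json','w')); return f
def rot(o):
    o=np.array(o,float)
    return o if o.shape==(3,3) else (R.from_rotvec(o).as_matrix() if o.size==3 else R.from_quat(o).as_matrix())
def cam(name):
    f=json.load(open(f'pics/{name}.json')); F=240/np.tan(np.radians(f['fov_y'])/2); return f,F
def px2w(name,uv,z):
    f,F=cam(name); K=np.array([[F,0,f['cx']],[0,F,f['cy']],[0,0,1]])
    out=[]
    for u,v in uv:
        d=np.array([(u-f['cx'])/F,(v-f['cy'])/F]); s=d.copy()
        for _ in range(30): s=d/(1+f['k1']*(s@s))
        r=rot(f['orientation'])@np.array([s[0],-s[1],-1]); e=np.array(f['eye'])
        out.append(e+r*(z-e[2])/r[2])
    return np.array(out)
def w2px(name,P):
    f,F=cam(name); c=(np.atleast_2d(P)-f['eye'])@rot(f['orientation'])
    s=np.c_[c[:,0]/-c[:,2],c[:,1]/c[:,2]]; s=s*(1+f['k1']*(s**2).sum(1))[:,None]
    return s*F+[f['cx'],f['cy']]
E
python3 - <<'E'
from h import *
a=snap('top','top0');b=snap('side','side0')
for f in(a,b):print({k:v for k,v in f.items() if k!='image'})
print(bot.observe())
E
```

```text
{'fov_y': 49.0710310508125, 'cx': 318.23516135755955, 'cy': 242.0826224370852, 'k1': -0.05566410797891399, 'eye': array([ 0.49463353, -0.0310976 ,  1.44567369]), 'orientation': array([ 0.06773653, -0.0438802 , -1.5887766 ])}
{'fov_y': 45.45154920191229, 'cx': 315.6548088435742, 'cy': 242.8939081553204, 'k1': 0.0623742015255562, 'eye': array([ 0.44354852, -0.91227773,  1.12048523]), 'orientation': array([ 0.70014656, -0.04163681, -0.1555826 ])}
{'time': 0.1, 'q': array([ 1.12839673e+00,  1.24418874e-01,  1.65152997e+00,  2.42583995e-06,
        1.36747238e+00, -8.26267229e-02]), 'joint_velocities': array([-0.00093261, -0.00115203, -0.00231366,  0.00090267, -0.000173  ,
       -0.00024173]), 'tau': array([ 3.82735107e-04, -4.18879867e+01, -3.61098504e+01,  7.76323350e-02,
        4.61706205e-02, -6.99865996e-05]), 'tool_pos': array([0.22863767, 0.60785118, 0.21352797]), 'tcp_rot': array([-5.62002212e-01, -3.09042950e+00,  2.77250943e-03]), 'contact_force': array([-0.22140837, -0.16534012,  0.02745305]), 'moment': array([0.06430594, 0.02917754, 0.00503208]), 'gripper_force': 0.0, 'gripper_width': 0.09478279296148238}
```

View pics/top0.png

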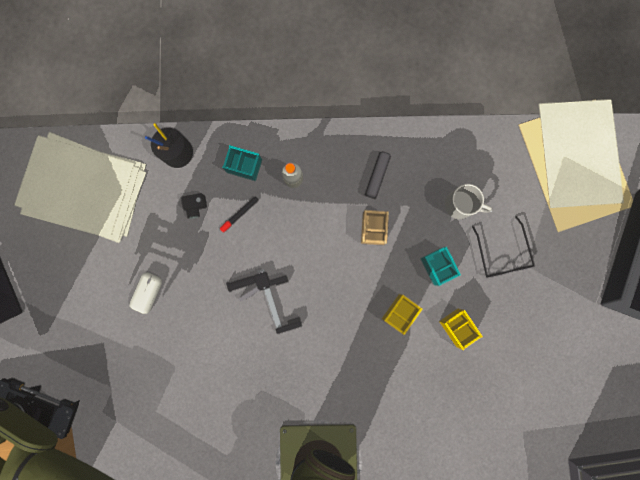

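View pics/side0.png

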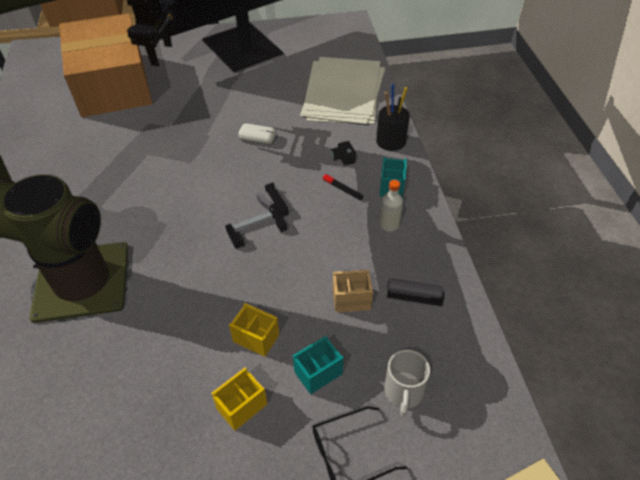

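The plywood box is at top px (375,227). The look-alikes are turquoise at (241,162) and (441,267), and yellow at (403,314) and (462,330). The clamp is at about (265,295), with the housing near (265,280) and the far jaw near (288,325). I'll check both in enlarged crops.

```bash
python3 - <<'E'
import cv2,numpy as np
a=cv2.imread('pics/top0.png')
c1=cv2.resize(a[250:350,215:315],(500,500),interpolation=cv2.INTER_CUBIC)
c2=cv2.resize(a[200:260,345:405],(300,300),interpolation=cv2.INTER_CUBIC)
o=np.zeros((500,800,3),np.uint8);o[:,:500]=c1;o[:300,500:]=c2
o=np.clip(o.astype(float)*1.6,0,255).astype(np.uint8)
cv2.imwrite('pics/crop0.png',o)
E
```

```text
(no output)
```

View pics/crop0.png

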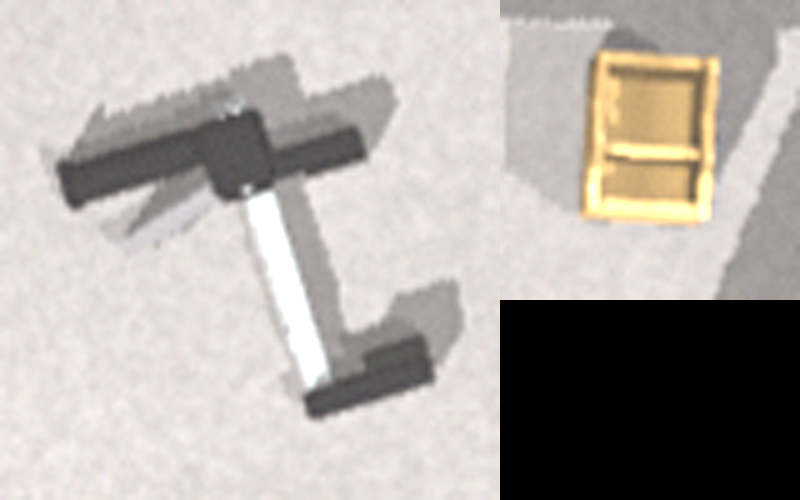

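The crops confirm the plywood box, corners (598,52), (720,58), (710,222) and (582,215), long axis roughly along world x. The clamp's handle is on the left and its jaw tips point right. I'll fit both poses now.

```bash
cat >> h.py <<'E'
from scipy.optimize import least_squares
def T2(p,xy):
    c,s=np.cos(p[2]),np.sin(p[2]); return np.asarray(xy)@np.array([[c,s],[-s,c]])+p[:2]
def fitc(name,uv,obj,p0):
    # obj rows: x,y,z,k (k=1: add opening)
    obj=np.array(obj,float)
    def P(p): return np.c_[T2(p,np.c_[obj[:,0]+obj[:,3]*p[3],obj[:,1]]),obj[:,2]]
    r=least_squares(lambda p:(w2px(name,P(p))-uv).ravel(),p0,loss='soft_l1'); return r.x,r.fun.reshape(-1,2)
E
python3 - <<'E'
from h import *
c=np.array([[57,163],[72,208],[262,110],[272,185],[357,126],[366,155],[310,418],[433,380],[420,335]])
uv=(c+.5)/5-.5+[215,250]
o=np.array([[-24,-98,26,0],[-2,-98,26,0],[-24,13,28,0],[18,13,28,0],[-2,62,28,0],[22,62,27,0],[48,-9,28,1],[48,62,28,1],[22,62,27,1]])/[1000,1000,1000,1]
# near-jaw back (row 4) not specified -> drop
k=[0,1,2,3,5,6,7,8]
p,r=fitc('top0',uv[k],o[k],[.36,.1,np.radians(-164),.1])
print(p,np.degrees(p[2]),r.round(1).tolist()); print('grip',T2(p,[[.0025,-.05]]))
b=(np.array([[98,52],[220,58],[210,222],[82,215]])+.5)/5-.5+[345,200]
W=px2w('top0',b,.072);print(W)
ob=np.array([[-32,42,72,0],[32,42,72,0],[32,-42,72,0],[-32,-42,72,0]])/[1000,1000,1000,1]
p,r=fitc('top0',b,ob,[.67,-.17,-np.pi/2,0]);print('box',p,np.degrees(p[2]),r.round(1).tolist())
for n,u in dict(yel=[[385,318],[398,296],[422,310],[408,334]],tur=[[423,260],[447,248],[460,275],[438,286]]).items(): print(n,px2w('top0',u,.07).round(3).tolist())
E
```

```text
[ 0.49366538  0.13885479 -2.85699126  0.09691794] -163.6935415211343 [[0.5, 0.9], [-0.2, -0.3], [-1.5, -0.7], [1.1, -0.8], [0.1, 1.2], [-0.5, 0.3], [0.2, 0.1], [-0.1, -0.3]]
grip [[0.4772272  0.18614153]]
[[ 0.67456708 -0.13353621  0.072     ]
 [ 0.67014034 -0.19755833  0.072     ]
 [ 0.58387828 -0.18990503  0.072     ]
 [ 0.58884052 -0.12304974  0.072     ]]
box [ 0.62931094 -0.16113445 -1.66370555  0.        ] -95.32330652963269 [[-0.1, 0.2], [-0.2, 0.8], [-0.3, -0.2], [0.9, -0.6]]
yel [[0.392, -0.181, 0.07], [0.448, -0.216, 0.07], [0.41, -0.278, 0.07], [0.349, -0.24, 0.07]]
tur [[0.54, -0.284, 0.07], [0.57, -0.348, 0.07], [0.499, -0.38, 0.07], [0.472, -0.321, 0.07]]
```

Emit:
step_arm --rows '[0.496, -0.844, -0.1, 0, 0, -0.0147, 0.496, -0.844, -0.1, 0, 0, -0.0147, 0.496, -0.844, -0.1, 0, 0, -0.0147, 0.496, -0.844, -0.1, 0, 0, -0.0147, 0.496, -0.844, -0.1, 0, 0, -0.0147, 0.496, -0.844, -0.1, 0, 0, -0.0147, 0.496, -0.844, -0.1, 0, 0, -0.0147, 0.496, -0.844, -0.1, 0, 0, -0.0147, 0.496, -0.844, -0.1, 0, 0, -0.0147, 0.496, -0.844, -0.1, 0, 0, -0.0147]' --claw 1

```text
time: 1.35
tool_pos: [0.4772, 0.1848, 0.1641]
tcp_rot: [-1.884, -2.514, 0.0]
contact_force: [0.5, 0.3, -0.5]
gripper_width: 0.095
gripper_force: 0.0
```

```bash
python3 - <<'E'
from h import *
s=bot.observe();print(s['time'],s['tool_pos'],s['gripper_width']);M=rot(s['tcp_rot']);print(M.round(3),np.degrees(np.arctan2(M[1,1],M[0,1])))
snap('wrist','w1')
E
```

```text
1.35 [0.4771707  0.18481098 0.16413507] 0.09497987499172397
[[-0.28  0.96 -0.  ]
 [ 0.96  0.28 -0.  ]
 [ 0.   -0.   -1.  ]] 16.289336316899814
```

View pics/w1.png

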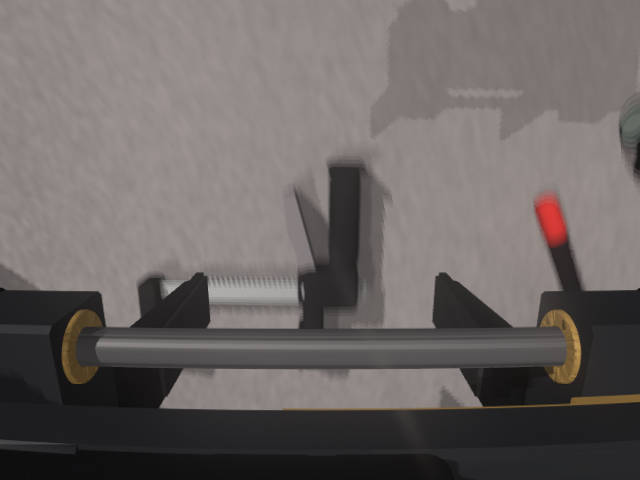

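The wrist picture shows the handle end at (329–361,163), the housing's right rear corner at (357,306) and the trigger tip at (296,190). I'll refit from these.

```bash
python3 - <<'E'
from h import *
uv=np.array([[361,163],[329,163],[357,306]]);o=np.array([[-24,-98,26,0],[-2,-98,26,0],[-24,13,28,0]])/[1000,1000,1000,1]
p=np.array([.49366,.13885,-2.857,.0969])
P=np.c_[T2(p,o[:,:2]),o[:,2]];print(w2px('w1',P).round(0).tolist())
q,r=fitc('w1',uv,o,p);print(q,np.degrees(q[2]),r.round(1).tolist(),T2(q,[[.0025,-.05]]))
E
```

```text
[[359.0, 158.0], [327.0, 158.0], [356.0, 306.0]]
[ 0.49568333  0.13619208 -2.8593258   0.0969    ] -163.82730076344657 [[-0.5, -0.4], [0.3, -0.5], [0.1, 4.1]] [[0.47935559 0.18351708]]
```

Emit:
step_arm --rows '[0.02, 0, -0.6, 0, 0, 0, 0, 0, -0.7, 0, 0, 0, 0, 0, -0.7, 0, 0, 0, 0, 0, -0.6, 0, 0, 0, 0, 0, -0.4, 0, 0, 0, 0, 0, -0.16, 0, 0, 0, 0, 0, 0, 0, 0, 0]'

```text
time: 2.28
tool_pos: [0.4775, 0.1864, 0.0063]
tcp_rot: [-1.88, -2.516, 0.001]
contact_force: [-0.5, 0.5, -0.3]
gripper_width: 0.0952
gripper_force: 0.0
```

Emit:
step_arm --rows '[0, 0, 0, 0, 0, 0, 0, 0, 0, 0, 0, 0, 0, 0, 0, 0, 0, 0, 0, 0, 0, 0, 0, 0, 0, 0, 0, 0, 0, 0, 0, 0, 0, 0, 0, 0]' --claw -1 --squeeze 15

```text
time: 3.02
tool_pos: [0.4783, 0.1866, 0.0068]
tcp_rot: [1.88, 2.516, 0.002]
contact_force: [2.0, 1.0, -1.5]
gripper_width: 0.0409
gripper_force: 14.4
```

Emit:
step_arm --rows '[0, -0.15, 0, 0, 0, 0.019, 0, -0.2, 0, 0, 0, 0.019, 0, -0.25, 0, 0, 0, 0.019, 0, -0.25, 0, 0, 0, 0.019, -0.04, -0.25, 0, 0, 0, 0.019, -0.04, -0.25, 0, 0, 0, 0.019, -0.05, -0.25, 0, 0, 0, 0.019, -0.05, -0.25, 0, 0, 0, 0.019, -0.05, -0.25, 0, 0, 0, 0.019, -0.05, -0.25, 0, 0, 0, 0.019]' --squeeze 25

```text
time: 4.28
tool_pos: [0.4636, 0.0692, 0.0067]
tcp_rot: [-0.135, -3.138, -0.002]
contact_force: [-0.2, 3.0, -0.0]
gripper_width: 0.0403
gripper_force: 25.0
```

Emit:
step_arm --rows '[0, -0.28, 0, 0, 0, 0, 0, -0.28, 0, 0, 0, 0, 0, -0.28, 0, 0, 0, 0, 0, -0.28, 0, 0, 0, 0, 0, -0.28, 0, 0, 0, 0, 0, -0.28, 0, 0, 0, 0, 0, -0.28, 0, 0, 0, 0, 0, 0, 0, 0, 0, 0]'

```text
time: 5.28
tool_pos: [0.4639, -0.031, 0.0066]
tcp_rot: [0.143, 3.138, -0.003]
contact_force: [0.0, -2.6, 0.4]
gripper_width: 0.0402
gripper_force: 25.0
```

```bash
python3 - <<'E'
from h import *
s=bot.observe();print(s['time'],s['tool_pos'],s['gripper_width'],s['contact_force']);M=rot(s['tcp_rot']);print(np.degrees(np.arctan2(M[1,1],M[0,1])))
snap('top','top1');a=cv2.imread('pics/top1.png')[190:310,315:475]
cv2.imwrite('pics/crop1.png',np.clip(cv2.resize(a,None,fx=5,fy=5,interpolation=cv2.INTER_CUBIC)*1.6,0,255).astype(np.uint8))
E
```

```text
5.275 [ 0.46392203 -0.03095011  0.0066417 ] 0.04015354053368145 [ 0.00663995 -2.62271141  0.36176493]
84.79193706880667
```

View pics/crop1.png

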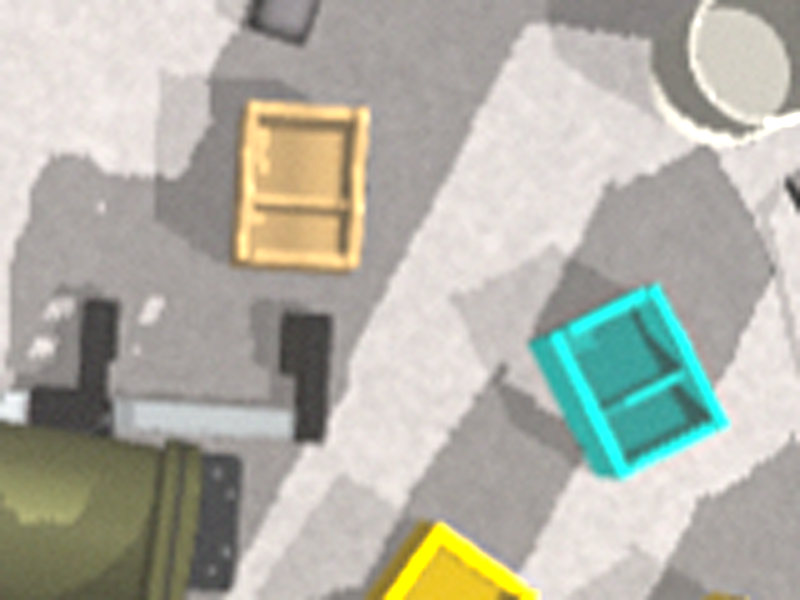

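Clamp and box are both clear: near jaw tip right corner (118,300); far jaw corners (282,316), (332,316), (322,440); box corners (248,100), (370,108), (358,270), (233,264).

```bash
python3 - <<'E'
from h import *
f=lambda c:(np.array(c)+.5)/5-.5+[315,190]
o=np.array([[22,62,27,0],[22,62,27,1],[48,62,28,1],[48,-9,28,1]])/[1000,1000,1000,1]
p,r=fitc('top1',f([[118,300],[282,316],[332,316],[322,440]]),o,[.51,-.03,np.radians(-95),.088])
print(p,np.degrees(p[2]),r.round(1).tolist())
s=bot.observe();t=s['tool_pos'][:2]
pred=T2([t[0],t[1],np.radians(-95.2)],[[.0035,.05]])[0];print('pred origin',pred)
ob=np.array([[-32,42,72,0],[32,42,72,0],[32,-42,72,0],[-32,-42,72,0]])/[1000,1000,1000,1]
b,r=fitc('top1',f([[248,100],[370,108],[358,270],[233,264]]),ob,[.63,-.16,-1.66,0]);print('box',b,np.degrees(b[2]),r.round(1).tolist())
E
```

```text
[ 0.51423901 -0.03663442 -1.65981192  0.08904648] -95.1002179811293 [[-0.0, 0.0], [0.1, -0.9], [-0.2, -0.2], [0.1, 1.3]]
pred origin [ 0.51336989 -0.03854422]
box [ 0.63007391 -0.16092736 -1.66874253  0.        ] -95.61190390564403 [[-0.1, 0.2], [-0.2, 0.5], [-0.1, -0.1], [0.5, -0.8]]
```

Emit:
step_arm --rows '[-0.022, -0.234, 0, 0, 0, 0, -0.022, -0.234, 0, 0, 0, 0, -0.022, -0.234, 0, 0, 0, 0, -0.022, -0.234, 0, 0, 0, 0, 0, 0, 0, 0, 0, 0]'

```text
time: 5.95
tool_pos: [0.4594, -0.0776, 0.0066]
tcp_rot: [0.143, 3.138, -0.003]
contact_force: [-0.3, -2.5, -0.2]
gripper_width: 0.0402
gripper_force: 25.0
```

Emit:
step_arm --rows '[0.22, -0.02, 0, 0, 0, 0, 0.23, -0.02, 0, 0, 0, 0, 0.23, -0.02, 0, 0, 0, 0, 0.23, -0.02, 0, 0, 0, 0, 0.22, -0.02, 0, 0, 0, 0, 0.22, -0.02, 0, 0, 0, 0, 0, 0, 0, 0, 0, 0]'

```text
time: 6.82
tool_pos: [0.528, -0.0821, 0.0064]
tcp_rot: [0.14, 3.137, -0.001]
contact_force: [2.4, -0.6, -1.6]
gripper_width: 0.04
gripper_force: 25.0
```

```bash
python3 - <<'E'
from h import *
s=bot.observe();print(s['time'],s['tool_pos'],s['gripper_width'],s['contact_force'])
snap('top','top2');a=cv2.imread('pics/top2.png')[190:310,315:475]
cv2.imwrite('pics/crop2.png',np.clip(cv2.resize(a,None,fx=5,fy=5,interpolation=cv2.INTER_CUBIC)*1.6,0,255).astype(np.uint8))
E
```

```text
6.825 [ 0.52796717 -0.08209486  0.00641534] 0.039997749475135375 [ 2.43392174 -0.63093833 -1.57408267]
```

View pics/crop2.png

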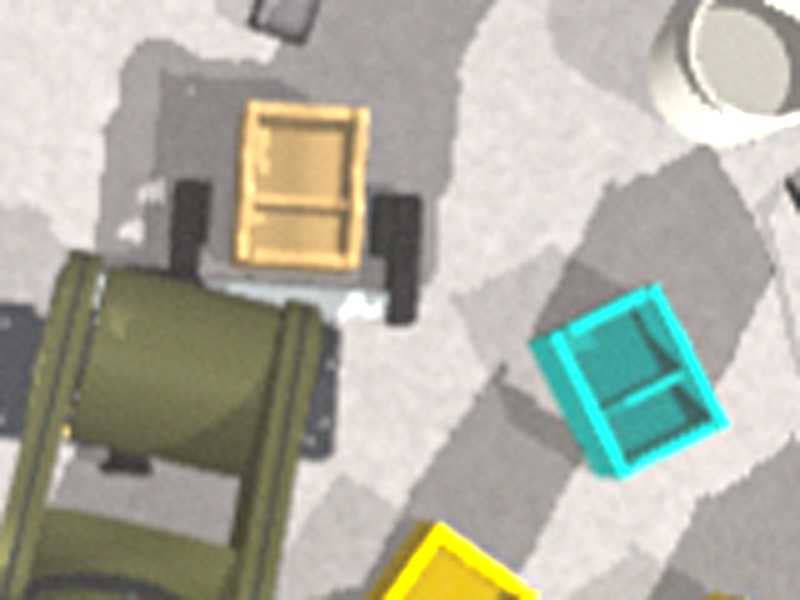

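Emit:
step_arm --rows '[-0.01, -0.09, 0, 0, 0, 0, -0.01, -0.09, 0, 0, 0, 0, 0, 0, 0, 0, 0, 0]' --squeeze 18

```text
time: 7.25
tool_pos: [0.5256, -0.0914, 0.0065]
tcp_rot: [-0.141, -3.138, 0.001]
contact_force: [-0.6, 0.9, -0.5]
gripper_width: 0.041
gripper_force: 18.0
```

Emit:
step_arm --rows '[0, 0, 0, 0, 0, 0, 0, 0, 0, 0, 0, 0, 0, 0, 0, 0, 0, 0, 0, 0, 0, 0, 0, 0]' --claw 0.55

```text
time: 7.75
tool_pos: [0.526, -0.0908, 0.0067]
tcp_rot: [0.141, 3.138, 0.0]
contact_force: [0.1, 0.9, -0.1]
gripper_width: 0.0718
gripper_force: 0.0
```

Emit:
step_arm --rows '[0, 0, 0, 0, 0, 0, 0, 0, 0, 0, 0, 0, 0, 0, 0, 0, 0, 0, 0, 0, 0, 0, 0, 0, 0, 0, 0, 0, 0, 0]' --claw -1

```text
time: 8.38
tool_pos: [0.5252, -0.0903, 0.0064]
tcp_rot: [-0.141, -3.137, -0.002]
contact_force: [-3.5, 3.6, 2.5]
gripper_width: 0.041
gripper_force: 17.8
```

Emit:
step_arm --rows '[0, 0, 0, 0, 0, 0, 0, 0, 0, 0, 0, 0, 0, 0, 0, 0, 0, 0, 0, 0, 0, 0, 0, 0]' --claw 0.55

```text
time: 8.88
tool_pos: [0.5262, -0.091, 0.0067]
tcp_rot: [0.141, 3.138, -0.0]
contact_force: [-0.8, 0.5, 0.5]
gripper_width: 0.0722
gripper_force: 0.0
```

Emit:
step_arm --rows '[0, 0, 0, 0, 0, 0, 0, 0, 0, 0, 0, 0, 0, 0, 0, 0, 0, 0, 0, 0, 0, 0, 0, 0, 0, 0, 0, 0, 0, 0]' --claw -1

```text
time: 9.5
tool_pos: [0.525, -0.0903, 0.0064]
tcp_rot: [-0.141, -3.136, -0.002]
contact_force: [-3.6, 2.2, 2.8]
gripper_width: 0.041
gripper_force: 17.9
```

```bash
python3 - <<'E'
from h import *
s=bot.observe();print(s['time'],s['tool_pos'],s['gripper_width'],s['contact_force'])
snap('top','top3');a=cv2.imread('pics/top3.png')[190:310,315:475]
cv2.imwrite('pics/crop3.png',np.clip(cv2.resize(a,None,fx=5,fy=5,interpolation=cv2.INTER_CUBIC)*1.6,0,255).astype(np.uint8))
E
```

```text
9.5 [ 0.52502586 -0.09033158  0.00638224] 0.04095781354892538 [-3.60929083  2.15179691  2.77182298]
```

View pics/crop3.png

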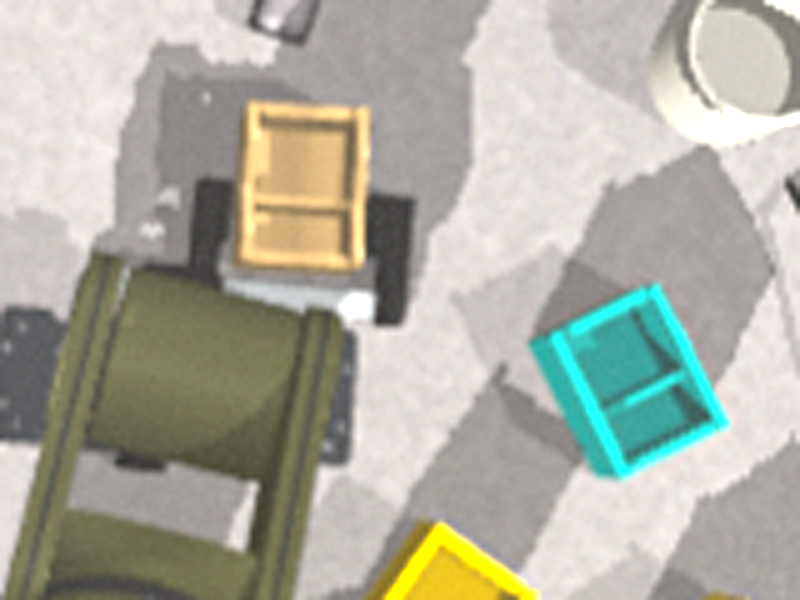

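The box stays square between the jaws and the opening is about 72 mm. I'll keep pumping.

Emit:
step_arm --rows '[0, 0, 0, 0, 0, 0, 0, 0, 0, 0, 0, 0, 0, 0, 0, 0, 0, 0, 0, 0, 0, 0, 0, 0]' --claw 0.55

```text
time: 10.05
tool_pos: [0.5262, -0.091, 0.0067]
tcp_rot: [0.141, 3.138, -0.0]
contact_force: [-0.0, -0.5, 0.5]
gripper_width: 0.072
gripper_force: 0.0
```

Emit:
step_arm --rows '[0, 0, 0, 0, 0, 0, 0, 0, 0, 0, 0, 0, 0, 0, 0, 0, 0, 0, 0, 0, 0, 0, 0, 0, 0, 0, 0, 0, 0, 0]' --claw -1

```text
time: 10.68
tool_pos: [0.5253, -0.0906, 0.0064]
tcp_rot: [-0.141, -3.137, -0.001]
contact_force: [-2.7, 1.8, 2.3]
gripper_width: 0.0408
gripper_force: 17.8
```

Emit:
step_arm --rows '[0, 0, 0, 0, 0, 0, 0, 0, 0, 0, 0, 0, 0, 0, 0, 0, 0, 0, 0, 0, 0, 0, 0, 0]' --claw 0.55

```text
time: 11.18
tool_pos: [0.5263, -0.091, 0.0068]
tcp_rot: [0.141, 3.138, -0.0]
contact_force: [-0.3, 0.1, -0.4]
gripper_width: 0.072
gripper_force: 0.0
```

Emit:
step_arm --rows '[0, 0, 0, 0, 0, 0, 0, 0, 0, 0, 0, 0, 0, 0, 0, 0, 0, 0, 0, 0, 0, 0, 0, 0, 0, 0, 0, 0, 0, 0, 0, 0, 0, 0, 0, 0]' --claw -1

```text
time: 11.92
tool_pos: [0.5251, -0.0901, 0.0064]
tcp_rot: [-0.141, -3.136, -0.002]
contact_force: [-3.1, 4.0, 3.0]
gripper_width: 0.0452
gripper_force: 17.8
```

```bash
python3 - <<'E'
from h import *
s=bot.observe();print(s['time'],s['tool_pos'],s['gripper_width'],s['gripper_force'])
snap('top','top4');snap('side','side4')
a=cv2.resize(cv2.imread('pics/top4.png')[205:285,340:420],None,fx=5,fy=5,interpolation=cv2.INTER_CUBIC)
b=cv2.resize(cv2.imread('pics/side4.png')[250:330,310:390],None,fx=5,fy=5,interpolation=cv2.INTER_CUBIC)
cv2.imwrite('pics/crop4.png',np.clip(np.hstack([a,b])*1.7,0,255).astype(np.uint8))
E
```

```text
11.925 [ 0.52514477 -0.09013132  0.00640597] 0.0451712355489318 17.757908888161182
```

View pics/crop4.png

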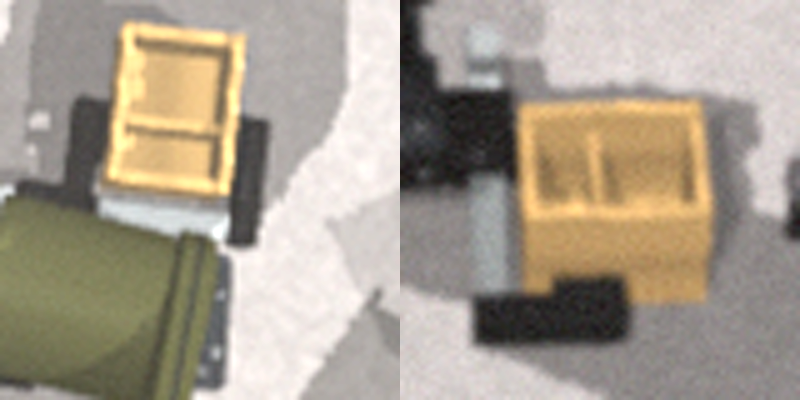

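The trigger has stalled at 45 mm, short of its 41 mm stop, with 17.8 N on it. Both jaws are flat on the long sides, square to within about 1°, and the box is upright. I'll let it settle briefly and hand in.

Emit:
step_arm --rows '[0, 0, 0, 0, 0, 0, 0, 0, 0, 0, 0, 0, 0, 0, 0, 0, 0, 0, 0, 0, 0, 0, 0, 0]'

```text
time: 12.52
tool_pos: [0.5252, -0.0902, 0.0064]
tcp_rot: [-0.141, -3.136, -0.002]
contact_force: [-3.4, 5.0, 2.6]
gripper_width: 0.0453
gripper_force: 17.8
```

```bash
python3 -c "
from workcell import bot
s=bot.observe();print(s['gripper_width'],s['gripper_force']);print(bot.close_job())"
```

```text
0.04528351948528356 17.758358884602785
the job is handed in; nothing more can be done
None
```

I handed the job in at about 12.5 s: the plywood box is upright on the desk, gripped squarely between the clamp's jaws, with the trigger still held squeezed at about 18 N; the arm touched nothing else that I could see, and no verdict came back.

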